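Fit the dried upper tier on the cake stand and lock it

ROBOT

A 6-joint arm with a two-finger parallel gripper is mounted at the origin on a cart in front of the work surface, level with it; the furniture and walls round the work are solid. World frame = base frame: x ahead of the robot, y to its left, z up, the work surface at z = 0. Lengths are in m, angles in degrees, forces in N, time in s.
With the tool pointing down it reaches from about 0.25 to 0.725 m from the base axis. Payload 9.7 kg.
Tool frame: the origin (TCP) lies at the very end of the fingers, on their centre line; the grasp point (between the pads) lies 19 mm behind it (bot.grip_point_offset is the distance from the TCP to the grasp point, in m); y points along the fingers, x is the direction in which the jaws open and shut, and the axes are right-handed (so a half turn about y gives the same grasp; the last joint's range is limited). The gripper opens to 85 mm and grips with 20 to 120 N. Pads are 22 mm wide; open, the fingers measure 114 mm over their backs; the gripper's body (76 mm by 85 mm) begins 54 mm behind the grasp point. The pads swing forward as they close: fully open they stand 13 mm farther back than shut.
Start: joints at [68.125, 4.979, 10.078, 95.1, 0, 90], TCP at [0.205, 0.51, 0.231] pointing down, gripper open.
Joint ranges: [-179.16, 179.16], [-48.56, 103.87], [-65.8, 70.77], [-126.05, 130.52], [-82.76, 87.17], [-180, 180]. Speed limits (degrees/s): [127.2, 127.2, 147.25, 180, 180, 180].

INTERFACE

Orientations are given as [roll, pitch, yaw] about the fixed x, y, z axes, in that order (R = Rz(yaw) Ry(pitch) Rx(roll)).
In Python, from workcell import bot gives the robot as it stands.
- The arm moves only by the shell command python3 -m inch 'ROWS' [FORCE]. ROWS is JSON, a list of rows, each a list of 3 entries, a list of its own where there are three numbers: the shift along the tool's x, y, z in mm, then the turn, a rotation vector about the tool's x, y, z in rad, then the finger opening in mm, from 0 to 85.4. In form: [[[x, y, z], [ax, ay, az], grip], ...]. A call has 1 to 20 rows; each row is the pose to reach, as a shift and turn from the pose measured when the call began, along the tool's axes at that moment; what a row does not reach only later rows make up. A row lasts 1/10 s, in which the tool goes at most 50 mm and 8.59 degrees, less where a joint would pass 70% of its speed; a pose out of reach is approached as far as the arm can. A call with a gripper value outside its range is refused whole. The fingers move at their own pace and stop on an object; FORCE is the grip in N (left out, the last holds). Time passes only in rows, so rows that repeat a pose let the fingers close. It gives the time, the measured TCP pose, the force and the opening at its end, in the units of the state.
- bot.get_obs(): the state, without advancing time (a new reading comes with each control period).
- bot.camera(name): name is "scene" or "top"; returns a dict with "frame" (420x560x3 uint8, red, green, blue), "mtx" (3x3 intrinsics, pixels), "origin" and "orientation" of the camera in the world. Camera axes: x right, y down, z forward; pixel columns grow to the right and rows downward; lengths in m; the calibration is good to about 2 mm. A picture is of the moment at which its call begins. There is no depth.
- bot.job_done(): hands the job in, once; it reports no verdict.
Trained networks look in a picture, given as the dict that the camera call returned (one of the last four; its "shot" number tells which), for a name from the list of things; names that differ only in an ending like _2 or _b are one class to them, and where a whole thing is asked for, a point or a joint stands for the part that bears it (a point fixed in the world has none). Each returns a list of dicts, best first, with "confidence" (0 to 1); they miss things now and then, are a little off and sometimes report something else, mostly with a low value. They report only what shows in the picture. A call takes as long as a camera call.
- bot.search_frame(picture, name): "box" ([left, top, right, bottom] in pixels, round what is visible of it).
- bot.cut_out(picture, name): "region" (420x560 bool, what is visible of it) and "box" ([left, top, right, bottom] in pixels, round what is visible of it).
The state is a dict: "time": time; "q": joint angles; "qd": joint speeds; "joint_efforts": joint torques, N m; "ee_pos": TCP position; "tcp_rot": TCP orientation; "wrist_force": force on the tool from outside, world axes, zero at the start; "torque": the same for the moment, N m; "opening": finger opening in m.
Only numpy, scipy, OpenCV 4.12 (cv2) and the standard library are available. Lean on these libraries where they do the work, as an engineer would, in place of code of your own. Each camera call takes 0.05 s, during which the arm holds its last target. There are 200 camera calls.

TASK

Take the metal tier tray off the sloping drying rack, where it lies under the air bar, and lower it gently, without dropping or ramming it, onto the cake stand so that all four corner holes go down over their posts and the tray lies flat on the shoulders. Then swing the stand's lock lever until its bar lies in the marked notch, with its claw over the tray's edge, and let go. Leave the timer, tape roll and cakes where they are.

Things in the scene. Friction and masses are not known exactly. Their poses are not given: they have to be found in the camera images.
- tray: The loose tier tray: a flat aluminium plate 140 (its x) x 200 (its y) x 8 mm thick, 0.25 to 0.5 kg, with four through holes of 14 mm diameter at x = +-56, y = +-86 mm, and a bridge handle in the middle. Origin: centre of the plate's underside; z is the plate's normal, on the handle's side. It starts lying on the rack's 33 degree slope, its lower long edge against the lip. It may go on the stand either way round (half turn).
- tray_grip (a point): Middle of the tray's handle bar, 50 mm above the plate's underside on its z axis; axes as the tray's. The bar is 90 mm long along the tray's y, 14 mm thick (x) with flat faces and 26 mm tall (from 37 to 63 mm above the underside), on two legs at y = +-36 mm; the space under the bar is open, 29 mm above the plate's top.
- rack: The fixed sloping drying rack, white, 230 mm wide. Origin on the table below the slope's middle; its x points to the slope's high side, z up. The slope is at 33 degrees to the table, its surface normal leaning to the rack's -x (roughly toward the robot); the lip at its low edge stands 8 mm above the slope.
- air_bar (a point): Middle of the rack's overhead air bar: a fixed tube 22 mm in diameter and 206 mm long along the rack's y, about 145 mm above the tray's handle and 24 mm behind it, held by a 16 mm mast and arm behind it. In the tray's starting frame it lies 100 mm up the slope (tray +x) and 160 mm out along the tray's normal, so a tray lifted straight up strikes it, and one drawn out along its own normal passes with about 19 mm to spare.
- stand: The fixed cake stand: white deck 150 (x) x 210 (y) mm, top 20 mm above the table. Origin on the table under its centre; x away from the lever. A fixed steel frame on it carries four posts, 112 mm apart in x, 172 mm in y. The frame is bolted off the stand's centre by up to 4 mm either way in x and 6 mm in y (not turned): different each time, not in the readings, to be felt or seen.
- stand_seat (a point): Nominal centre of the stand at the height of the posts' shoulders, 78 mm above the table: the seated tray's origin lies at this height, off it sideways by as much as the post frame is, with axes parallel (or x and y both reversed). Below it the posts are 18 mm in diameter; above it each has a pin 11 mm in diameter and 30 mm tall, chamfered over the last 1.5 mm to a flat top 9 mm in diameter (tops 108 mm above the table); a tray resting on the pin tops has missed the holes.
- lock_lever (a joint): Angle of the lock lever about an upright axis, counterclockwise from above: 0 when the bar lies in the marked notch of the plate under it (a gap in the plate's rim between two small studs; the bar points straight away from the stand, the claw over the tray); it can go from -0.45 to 1.75 and starts open at 1.25 to 1.6. Friction of about 0.12 N m keeps it where it is left; no spring, no click.
- lever_pivot (a point): Point on the lever's axis at mid-height of its bar, 96 mm above the table, at x = -102 mm of the stand.
- lever_knob (a point): Point on the axis of the lever's upright round knob, 22 mm in diameter, 45 mm tall, 75 mm from the pivot; the point is 15 mm below the knob's top, 121 mm above the table. The claw is the bar's other end, 48 mm beyond the pivot; at 0 it covers the tray's edge by 12 to 20 mm, 5 mm above the seated tray. At angle q the knob lies from the pivot in the direction of the stand's -x turned by q counterclockwise.
- timer: White kitchen timer 70x66x21 mm, a bystander in front, in the middle. Origin under its centre.
- tape_roll: Roll of tape 103 mm wide, 25 mm tall, a bystander in front, at the right. Origin under its centre.
- cake_a: Chocolate-chip ring cake 82 mm wide, 37 mm tall, a bystander to the right of the work. Origin under its centre.
- cake_b: Chocolate-chip ring cake 85 mm wide, 38 mm tall, a bystander in front, at the left. Origin under its centre.

How it is judged:
By the outcome, as a careful person would: the job done as asked, in the order asked, and still so for the second after the job is handed in, with the robot touching nothing.
It also fails if it takes over 72 s, if anything falls off the work surface, if the arm or the gripper's body presses on something with over 40 N, if the wrist force passes 120 N, or if a joint passes its speed limit or range.

## Working session

There is one attempt and no reset: what is moved stays moved. The work goes in short steps, Python scripts to look and compute and a shell command to move; the robot and the scene stay as the last step left them, time stands still between calls to the robot, and variables do not carry over. Pictures are saved under pics/ and viewed, about 8 in all and at most 12, crops included, and the job is handed in when it is done.

```bash
ls; mkdir -p pics
python3 - <<'E'
from workcell import bot
import cv2,numpy as np
o=bot.get_obs();print(o)
for n in("scene","top"):
    p=bot.camera(n);cv2.imwrite(f"pics/{n}0.png",p["frame"][:,:,::-1]);print(n,p["mtx"],p["origin"],p["orientation"],p["shot"])
    for k in("tray","rack","stand","lock_lever","lever_knob","timer","tape_roll","cake_a"):
        print(k,[(np.round(d["box"]),round(d["confidence"],2)) for d in bot.search_frame(p,k)][:2])
E
```

```text
pics
{'time': 0.0, 'q': array([ 6.81233798e+01,  5.01095499e+00,  1.00345340e+01,  9.50973452e+01,
       -1.47054504e-03,  8.99993090e+01]), 'qd': array([ 0.09232416, -0.0015243 ,  0.01363722, -0.03340054, -0.02507894,
        0.05928154]), 'joint_efforts': array([ 1.15267179e-03, -5.20381558e+01,  4.64810050e+01,  1.62853027e-02,
        5.64079642e-05,  4.60621141e-07]), 'ee_pos': array([0.20486263, 0.51019366, 0.23058516]), 'tcp_rot': array([-9.00014697e+01,  7.37662629e-02,  6.81240708e+01]), 'wrist_force': array([-0.19172697,  0.18918507,  0.1334785 ]), 'torque': array([-4.24540105e-03,  2.29344893e-02,  1.74919864e-05]), 'opening': 0.08536543297191343}
scene [[400.84042071   0.         277.55434242]
 [  0.         400.84042071 208.97597786]
 [  0.           0.           1.        ]] [-0.0798995  -0.54673213  0.96892714] [-138.36182889   -1.10515828  -54.51590271] 1
tray [(array([273., 175., 352., 244.]), 0.93)]
rack [(array([273., 142., 361., 260.]), 0.69), (array([215., 241., 238., 264.]), 0.64)]
stand [(array([191., 157., 275., 208.]), 0.69)]
lock_lever [(array([206., 165., 
[... 419 characters left out ...]
272.69345531]
 [  0.         458.58865556 215.00439745]
 [  0.           0.           1.        ]] [ 0.42030093 -0.13435101  1.52347848] [-175.39138686    1.00927735  -90.27013745] 2
tray [(array([264., 165., 331., 209.]), 0.6)]
rack [(array([263., 143., 343., 215.]), 0.9)]
stand [(array([171., 162., 241., 235.]), 0.81), (array([181., 205., 216., 230.]), 0.71)]
lock_lever [(array([183., 208., 216., 232.]), 0.54)]
lever_knob [(array([186., 209., 217., 228.]), 0.51)]
timer [(array([241., 249., 264., 274.]), 0.58)]
tape_roll [(array([354., 239., 380., 270.]), 0.78), (array([240., 248., 265., 275.]), 0.49)]
cake_a [(array([159., 246., 186., 272.]), 0.92), (array([380., 173., 401., 201.]), 0.68)]
```

Run:
```python
import cv2,numpy as np
a=cv2.imread("pics/scene0.png")[130:275,180:380];b=cv2.imread("pics/top0.png")[130:280,150:350]
cv2.imwrite("pics/a.png",cv2.resize(a,None,fx=4,fy=4,interpolation=3));cv2.imwrite("pics/b.png",cv2.resize(b,None,fx=4,fy=4,interpolation=3))
```

```text
(no output)
```

View pics/a.png

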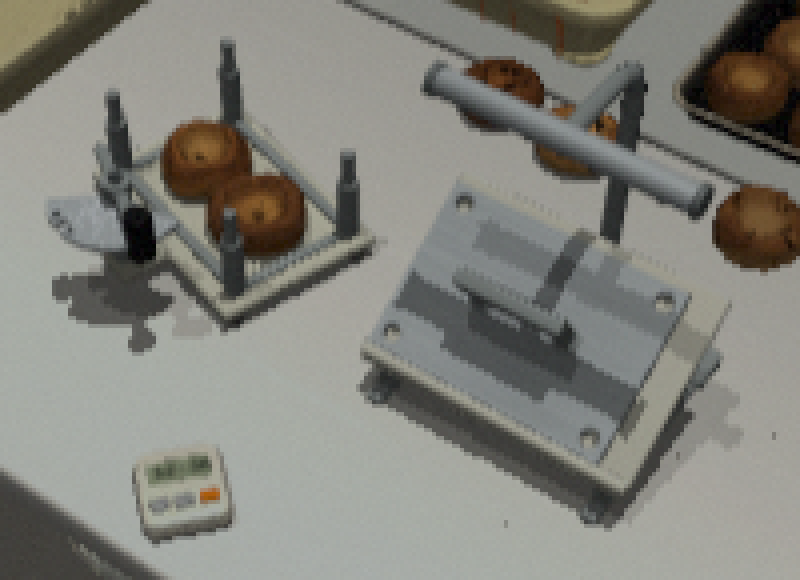

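View pics/b.png

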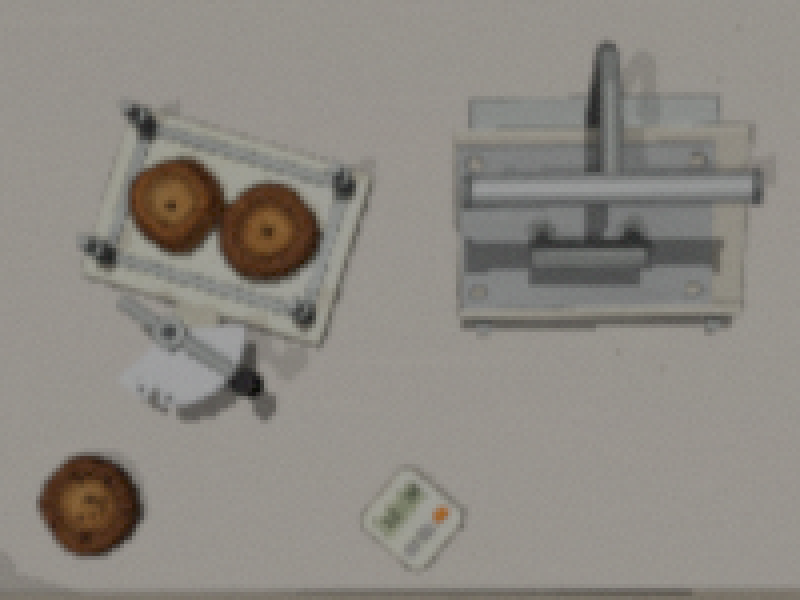

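The scene crop shows four holes at about (464,202), (664,300), (391,330), (589,437). Post tips are near (113,95), (227,44), (347,155), (229,213), and the black knob at (138,225). In the top crop the lever is open, with its pivot at (168,332) and knob at (247,382).

```bash
cat > h.py <<'E'
import numpy as np,cv2
from scipy.optimize import least_squares
from scipy.spatial.transform import Rotation as R
from workcell import bot
CAM={"scene":([[400.84042,0,277.55434],[0,400.84042,208.97598],[0,0,1]],[-0.0798995,-0.54673213,0.96892714],[-138.36182889,-1.10515828,-54.51590271]),
"top":([[458.58866,0,272.69346],[0,458.58866,215.0044],[0,0,1]],[0.42030093,-0.13435101,1.52347848],[-175.39138686,1.00927735,-90.27013745])}
E=lambda rpy:R.from_euler("xyz",rpy,degrees=True)
def proj(n,P):
    K,o,r=CAM[n];c=E(r).inv().apply(np.atleast_2d(P)-o);u=c@np.array(K).T;return u[:,:2]/u[:,2:]
def tri(ps,pt):
    f=lambda x:np.r_[proj("scene",x)[0]-ps,proj("top",x)[0]-pt]
    s=least_squares(f,[.5,0,.1]);return s.x,f(s.x)
def Rt(yaw,slope=33):  # tray on rack: +x up slope
    return E([0,-slope,yaw])
E
cat > f1.py <<'E'
from h import *
S=lambda l:np.array(l,float)/4-.375+np.array([180,130]);T=lambda l:np.array(l,float)/4-.375+np.array([150,130])
hs=S([(391,330),(589,437),(464,202),(664,300)]);ht=T([(478,291),(694,289),(476,163),(697,160)])
H=np.array([[-56,86,6],[-56,-86,6],[56,86,6],[56,-86,6]])/1000
f=lambda v:np.r_[proj("scene",Rt(v[3]).apply(H)+v[:3])-hs,proj("top",Rt(v[3]).apply(H)+v[:3])-ht].ravel()
s=least_squares(f,[.5,-.1,.1,0]);print("tray",s.x,"res",np.round(f(s.x).reshape(-1,2),1).tolist())
print("grip",Rt(s.x[3]).apply([0,0,.05])+s.x[:3])
ps=S([(112,95),(227,44),(347,155),(229,213)]);pt=T([(90,242),(132,107),(347,178),(305,310)])
def P(v):
    return E([0,0,v[2]]).apply(np.array([[-56,86,0],[56,86,0],[56,-86,0],[-56,-86,0]])/1000)+[v[0],v[1],.108]
g=lambda v:np.r_[proj("scene",P(v))-ps,proj("top",P(v))-pt].ravel()
s=least_squares(g,[.5,.1,-15]);print("posts",s.x,"res",np.round(g(s.x).reshape(-1,2),1).tolist())
print(np.round(proj("scene",P(s.x)),1).tolist(),np.round(proj("top",P(s.x)),1).tolist())
for n,a,b in[("pivot",(115,180),(168,330)),("knobtop",(138,212),(249,384))]:print(n,tri(S([a])[0],T([b])[0]))
print("airbar ends",tri(S([(436,78)])[0],T([(470,190)])[0]),tri(S([(704,198)])[0],T([(760,185)])[0]))
E
python3 f1.py
```

```text
tray [ 0.6294602  -0.18409396  0.08435173  0.43150413] res [[0.1, 0.0], [-0.2, -0.1], [-0.0, -0.1], [-0.0, 0.1], [0.2, 0.2], [-0.2, -0.0], [-0.1, -0.1], [0.3, -0.2]]
grip [ 0.60222902 -0.18429904  0.12628526]
posts [  0.64065866   0.10595104 -17.58875982] res [[0.5, 0.7], [0.6, 0.8], [0.6, 1.3], [0.2, 1.5], [-0.3, 0.4], [0.3, 0.3], [-1.3, -1.5], [-1.8, -0.4]]
[[208.1, 154.1], [237.0, 141.4], [267.0, 169.7], [237.0, 184.4]] [[171.8, 190.5], [183.0, 156.7], [235.1, 172.6], [224.1, 206.7]]
pivot (array([0.5454449 , 0.14312176, 0.10280982]), array([ 0.03417508, -0.00129337, -0.02505475,  0.02367481]))
knobtop (array([0.50022486, 0.07350503, 0.14465944]), array([ 0.14930912, -0.0056863 , -0.11412409,  0.106096  ]))
airbar ends (array([ 0.62582303, -0.09740824,  0.27186239]), array([ 0.22144691, -0.00915546, -0.1828871 ,  0.13532104])) (array([ 0.6280725 , -0.29757221,  0.27390599]), array([-0.16769931,  0.00740386,  0.15896413, -0.09543535]))
```

```bash
cat > d.py <<'E'
from h import *
def delta(p,Rg):
    o=bot.get_obs();R0=E(o["tcp_rot"]);Rr=R0.inv()*Rg
    print("t",round(o["time"],2),"d mm",np.round(R0.inv().apply(np.array(p)-o["ee_pos"])*1000,1),"rv",np.round(Rr.as_rotvec(),4),"deg",round(np.degrees(Rr.magnitude()),1))
TR=np.array([.62946,-.1841,.08435]);RT=Rt(.43);RG=RT*E([-90,0,0])
E
python3 - <<'E'
from d import *
delta(RT.apply([0,0,.141])+TR,RG)
a=cv2.imread("pics/scene0.png");b=cv2.imread("pics/top0.png")
ps=[[208.1, 154.1], [237.0, 141.4], [267.0, 169.7], [237.0, 184.4]];pt=[[171.8, 190.5], [183.0, 156.7], [235.1, 172.6], [224.1, 206.7]]
c=lambda im,p:cv2.resize(im[int(p[1])-10:int(p[1])+14,int(p[0])-12:int(p[0])+12],(200,200),interpolation=cv2.INTER_NEAREST)
print([(int(p[0])-12,int(p[1])-10) for p in ps+pt])
cv2.imwrite("pics/tips.png",np.vstack([np.hstack([c(a,p) for p in ps]),np.hstack([c(b,p) for p in pt])]))
E
```

```text
t 0.9 d mm [-515.5   28.7 -581.7] rv [-0.3398  1.1471 -0.5066] deg 74.4
[(196, 144), (225, 131), (255, 159), (225, 174), (159, 180), (171, 146), (223, 162), (212, 196)]
```

View pics/tips.png

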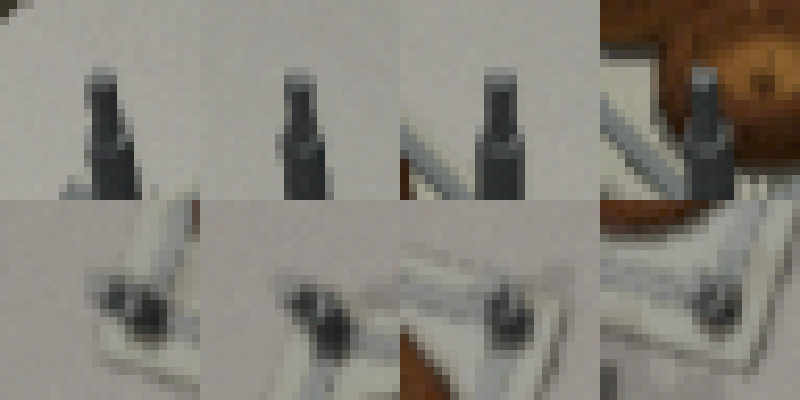

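The tip crops show the pin top faces: scene row at (103,77), (298,78), (500,77), (705,76) and top row at (105,287), (295,295), (498,295), (708,290). Refit the posts, then move to the pre-grasp pose.

```bash
python3 -m inch '[[[-50,3,-57],[-0.03,0.11,-0.05],85],[[-95,5,-110],[-0.07,0.23,-0.1],85],[[-140,8,-160],[-0.1,0.34,-0.15],85],[[-515.5,28.7,-581.7],[-0.3398,1.1471,-0.5066],85],[[-515.5,28.7,-581.7],[-0.3398,1.1471,-0.5066],85],[[-515.5,28.7,-581.7],[-0.3398,1.1471,-0.5066],85],[[-515.5,28.7,-581.7],[-0.3398,1.1471,-0.5066],85],[[-515.5,28.7,-581.7],[-0.3398,1.1471,-0.5066],85],[[-515.5,28.7,-581.7],[-0.3398,1.1471,-0.5066],85],[[-515.5,28.7,-581.7],[-0.3398,1.1471,-0.5066],85],[[-515.5,28.7,-581.7],[-0.3398,1.1471,-0.5066],85],[[-515.5,28.7,-581.7],[-0.3398,1.1471,-0.5066],85],[[-515.5,28.7,-581.7],[-0.3398,1.1471,-0.5066],85],[[-515.5,28.7,-581.7],[-0.3398,1.1471,-0.5066],85],[[-515.5,28.7,-581.7],[-0.3398,1.1471,-0.5066],85],[[-515.5,28.7,-581.7],[-0.3398,1.1471,-0.5066],85],[[-515.5,28.7,-581.7],[-0.3398,1.1471,-0.5066],85],[[-515.5,28.7,-581.7],[-0.3398,1.1471,-0.5066],85]]' 40
python3 - <<'E'
from d import *
delta(RT.apply([0,0,.141])+TR,RG);delta(RT.apply([0,0,.031])+TR,RG)
print(np.round(bot.get_obs()["q"],1))
ps=np.array([[207.86,152.74],[236.26,139.86],[266.5,167.74],[237.1,182.6]]);pt=np.array([[171.1,189.9],[181.9,156.9],[234.3,172.9],[224.5,206.3]])
def P(v): return E([0,0,v[2]]).apply(np.array([[-56,86,0],[56,86,0],[56,-86,0],[-56,-86,0]])/1000)+[v[0],v[1],v[3]]
for k in(0,1):
    g=lambda v:np.r_[proj("scene",P(v))-ps,k*.5*(proj("top",P(v))-pt)].ravel() if k else (proj("scene",P(np.r_[v[:3],.108]))-ps).ravel()
    s=least_squares(g,[.64,.1,-17,.108]);print("posts",s.x,"res",np.round(g(s.x).reshape(-1,2),1).tolist())
E
```

```text
time: 2.7
ee_pos: [0.5523, -0.1853, 0.2018]
tcp_rot: [-89.9, -32.9, 0.3]
wrist_force: [0.2, 0.4, -0.1]
opening: 0.085
t 2.7 d mm [ 0.7 -0.5  0.6] rv [ 0.0001 -0.0018 -0.0017] deg 0.1
t 2.7 d mm [  0.9 109.5   0.6] rv [ 0.0001 -0.0018 -0.0017] deg 0.1
[-25.1 -21.4 -23.8  57.4  13.5  68.2]
posts [  0.64611451   0.1118118  -16.93680459   0.108     ] res [[-0.2, 0.0], [0.1, 0.1], [0.1, -0.0], [-0.0, -0.1]]
posts [  0.64037191   0.10663759 -17.06102494   0.11472793] res [[-0.4, -0.1], [0.1, -0.1], [0.3, 0.1], [-0.1, 0.1], [0.0, 0.3], [0.1, -0.2], [0.1, -0.4], [-0.3, 0.1]]
```

```bash
python3 -m inch '[[[2,40,0.6],[0,0,0],85],[[2,80,0.6],[0,-0.002,-0.002],85],[[2,105,0.6],[0,-0.002,-0.002],85],[[2,112,0.6],[0,-0.002,-0.002],85],[[2,112,0.6],[0,-0.002,-0.002],85]]' 25
python3 - <<'E'
from h import *
p=bot.camera("scene");cv2.imwrite("pics/g.png",cv2.resize(p["frame"][130:250,265:385,::-1],(600,600),interpolation=3))
E
```

```text
time: 3.2
ee_pos: [0.6145, -0.1829, 0.1085]
tcp_rot: [-90.0, -33.0, 0.5]
wrist_force: [0.0, -0.2, 0.2]
opening: 0.0848
```

View pics/g.png

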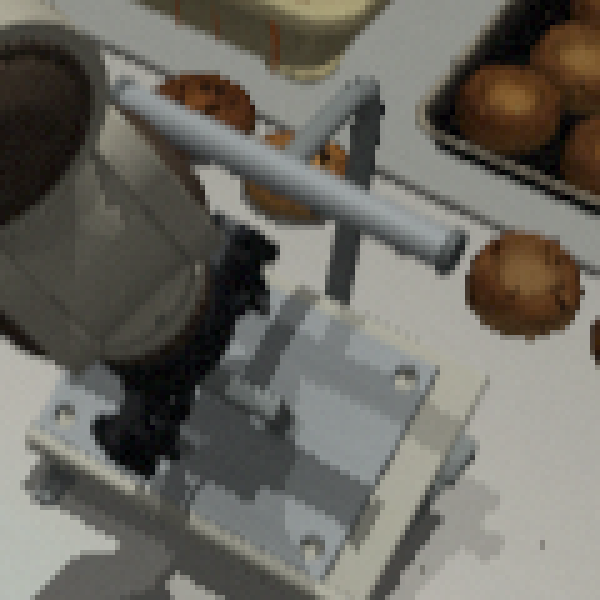

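The open fingers straddle the handle bar. The bar's right half shows at about (225–290, 375–425), with nothing touched. Closing.

```bash
python3 -m inch '[[[0,0,0],[0,0,0],40],[[0,0,0],[0,0,0],18],[[0,0,0],[0,0,0],8],[[0,0,0],[0,0,0],5],[[0,0,0],[0,0,0],5],[[0,0,0],[0,0,0],5],[[0,0,0],[0,0,0],5],[[0,0,0],[0,0,0],5]]' 25
```

```text
time: 4.05
ee_pos: [0.6143, -0.1836, 0.1099]
tcp_rot: [-90.0, -33.0, 0.5]
wrist_force: [-5.8, 0.3, 2.9]
opening: 0.014
```

```bash
python3 -m inch '[[[0,0,0],[0,0,0],3],[[0,-4,0],[0,0,0],3],[[0,-12,0],[0,0,0],3],[[0,-30,0],[0,0,0],3],[[0,-55,0],[0,0,0],3],[[0,-80,0],[0,0,0],3],[[0,-110,0],[0,0,0],3],[[0,-140,0],[0,0,0],3],[[0,-170,0],[0,0,0],3],[[0,-200,0],[0,0,0],3],[[0,-205,0],[0,0,0],3],[[0,-205,0],[0,0,0],3]]' 90
python3 - <<'E'
from d import *
o=bot.get_obs();print(o["torque"],o["q"])
E
```

```text
time: 5.25
ee_pos: [0.5025, -0.1847, 0.2827]
tcp_rot: [-90.1, -33.1, 0.5]
wrist_force: [0.2, 1.2, -4.1]
opening: 0.0128
[-0.03451332  1.00712535 -0.03124313] [-28.14751171 -26.36080265 -18.10166343  68.44791811  15.08954704
  65.43433304]
```

Run:
```python
from d import *
delta([.45,.03,.29],E([-90,0,-17.0]))
```

```text
t 5.25 d mm [-38.5 -34.1 215.1] rv [-0.0867  0.2961  0.5733] deg 37.3
```

```bash
python3 -m inch '[[[-20,-18,15],[0,0,0],3],[[-38.5,-34,45],[-0.01,0.03,0.06],3],[[-38.5,-34,80],[-0.025,0.08,0.16],3],[[-38.5,-34,115],[-0.04,0.14,0.27],3],[[-38.5,-34,150],[-0.055,0.2,0.38],3],[[-38.5,-34,180],[-0.07,0.25,0.48],3],[[-38.5,-34,205],[-0.08,0.28,0.55],3],[[-38.5,-34,215],[-0.0867,0.296,0.573],3],[[-38.5,-34,215],[-0.0867,0.296,0.573],3],[[-38.5,-34,215],[-0.0867,0.296,0.573],3]]'
python3 - <<'E'
from d import *
delta([.643,.109,.20],E([-90,0,-17.0]))
E
```

```text
time: 6.25
ee_pos: [0.4504, 0.03, 0.2885]
tcp_rot: [-90.0, 0.0, -16.9]
wrist_force: [-0.4, -1.3, -3.6]
opening: 0.0128
t 6.25 d mm [161.3  88.3 131.7] rv [ 0.0007  0.0014 -0.0008] deg 0.1
```

```bash
python3 -m inch '[[[12,0,10],[0,0,0],3],[[40,10,33],[0,0,0],3],[[70,25,58],[0,0,0],3],[[100,45,83],[0,0,0],3],[[130,62,107],[0,0,0],3],[[150,78,123],[0,0,0],3],[[161.3,86,131.7],[0,0.0014,0],3],[[161.3,88.3,131.7],[0,0.0014,0],3],[[161.3,88.3,131.7],[0,0.0014,0],3],[[161.3,88.3,131.7],[0,0.0014,0],3],[[161.3,88.3,131.7],[0,0.0014,0],3]]'
python3 - <<'E'
from h import *
a=bot.camera("scene")["frame"][:,:,::-1];b=bot.camera("top")["frame"][:,:,::-1]
cv2.imwrite("pics/s1.png",a);cv2.imwrite("pics/t1.png",b)
f=lambda im,x,y:cv2.resize(im[y:y+100,x:x+100],(400,400),interpolation=3)
cv2.imwrite("pics/st1.png",np.hstack([f(a,190,115),f(b,155,140)]))
E
```

```text
time: 7.35
ee_pos: [0.6426, 0.1085, 0.2015]
tcp_rot: [-90.0, -0.1, -17.0]
wrist_force: [-0.6, -0.1, -2.9]
opening: 0.0127
```

View pics/st1.png

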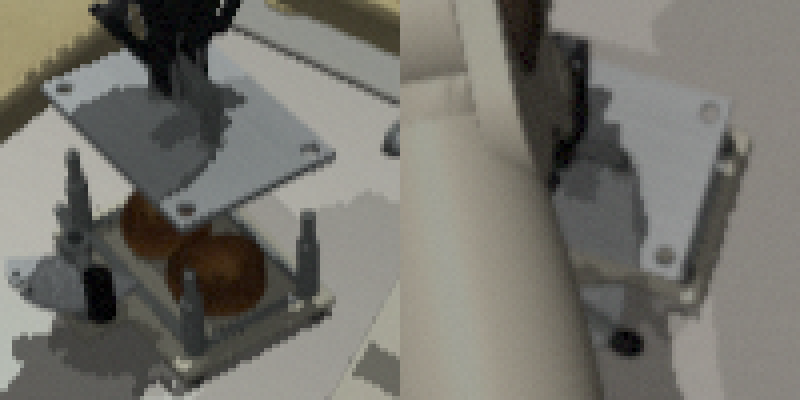

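The left (scene) half shows holes at (64,88), (310,148), (186,210) and pin tops at (71,155), (307,214), (188,273). The right (top) half shows holes at (709,110) and (664,256).

```bash
cat > f2.py <<'E'
from d import *
S=lambda l:np.array(l,float)/4-.375+np.array([190,115]);T=lambda l:np.array(l,float)/4-.375+np.array([155,140])
C=np.array([[-56,86,0],[56,86,0],[56,-86,0],[-56,-86,0]])/1000
ps=np.array([[207.86,152.74],[236.26,139.86],[266.5,167.74],[237.1,182.6]]);pt=np.array([[171.1,189.9],[181.9,156.9],[234.3,172.9],[224.5,206.3]])
ps2=S([(71,155),(307,214),(188,273)]);hs=S([(64,88),(310,148),(186,210)]);ht=T([(309,110),(264,256)])
def P(x,y,yaw,z): return E([0,0,yaw]).apply(C)+[x,y,z]
def g(v):
    A=P(v[0],v[1],v[2],.108);H=P(v[3],v[4],v[5],v[6]+.008);b=v[7:9]
    return np.r_[proj("scene",A)-ps,proj("scene",A[[0,2,3]])-ps2,proj("scene",H[[0,2,3]])-hs,.7*(proj("top",A)+b-pt),proj("top",H[[2,3]])+b-ht].ravel()
s=least_squares(g,[.64,.11,-17,.64,.11,-17,.17,0,0]);v=s.x
print(np.round(v,4));print(np.round(g(v).reshape(-1,2),2).tolist())
sd=np.sqrt(np.diag(np.linalg.inv(s.jac.T@s.jac)))*.25;print("sd",np.round(sd,4))
o=bot.get_obs();d=E([0,0,-17]).inv().apply([v[0]-v[3],v[1]-v[4],0])*1000
print("tray must shift (stand frame mm)",d,"yaw",v[2]-v[5],"tcp-underside",o["ee_pos"][2]-v[6], "tcp-tray xy stand fr",E([0,0,-17]).inv().apply(o["ee_pos"]-v[3:6])[:2]*1000)
E
python3 f2.py
```

```text
[  0.6451   0.1114 -17.0584   0.6478   0.1121 -16.8626   0.1639   1.1102
   1.2767]
[[-0.24, 0.17], [0.04, 0.26], [-0.0, 0.25], [-0.23, 0.18], [0.24, -0.47], [0.12, -0.13], [0.24, -0.09], [0.09, 0.24], [-0.28, 0.19], [0.02, -0.51], [0.1, 0.53], [0.15, -0.1], [0.03, -0.46], [-0.55, 0.06], [-0.02, 0.37], [0.22, -0.39]]
sd [0.0004 0.0004 0.1669 0.0008 0.0007 0.2684 0.0011 0.1892 0.1959]
tray must shift (stand frame mm) [-2.31847078 -1.45422364  0.        ] yaw -0.19577678833574197 tcp-underside 0.03728920417170345 tcp-tray xy stand fr [-3.77739257 -4.74722417]
```

```bash
python3 -m inch '[[[-1,10,-0.5],[0,0,0],3],[[-2,24,-1],[0,0.002,0],3],[[-2.3,36,-1.5],[0,0.002,0],3],[[-2.3,44,-1.5],[0,0.002,0],3],[[-2.3,48,-1.5],[0,0.002,0],3],[[-2.3,49,-1.5],[0,0.002,0],3],[[-2.3,49,-1.5],[0,0.002,0],3],[[-2.3,49,-1.5],[0,0.002,0],3]]'
python3 - <<'E'
from h import *
a=bot.camera("scene")["frame"][:,:,::-1];b=bot.camera("top")["frame"][:,:,::-1]
o=bot.get_obs();print(o["ee_pos"],o["wrist_force"],o["torque"])
cv2.imwrite("pics/s2.png",a);cv2.imwrite("pics/t2.png",b)
f=lambda im,x,y:cv2.resize(im[y:y+80,x:x+80],(400,400),interpolation=3)
cv2.imwrite("pics/st2.png",np.hstack([f(a,200,130),f(b,175,140)]))
E
```

```text
time: 8.25
ee_pos: [0.6404, 0.108, 0.1528]
tcp_rot: [-90.0, -0.1, -17.1]
wrist_force: [-0.8, 0.1, -3.7]
opening: 0.0127
[0.64039053 0.10802919 0.15267259] [ 0.02195681 -0.66659206 -3.35817936] [ 0.01453407 -0.03927077 -0.00037512]
```

View pics/st2.png

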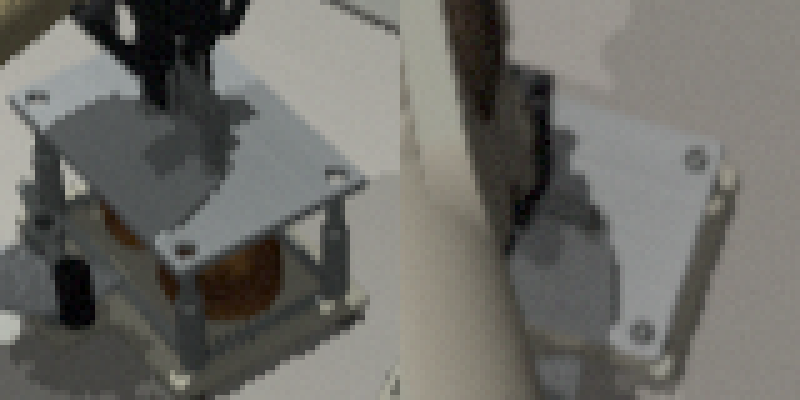

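The top half now shows pin tops inside the holes at about (696,158) and (642,331), close to concentric. Zoom in on both.

Run:
```python
import cv2,numpy as np
a=cv2.imread("pics/s2.png");b=cv2.imread("pics/t2.png")
f=lambda im,x,y:cv2.resize(im[y-7:y+8,x-7:x+8],(300,300),interpolation=0)
# holes px
H=[(175+59,140+31),(175+48,140+66)];G=[(200+66,130+35),(200+37,130+50)]
cv2.imwrite("pics/z.png",np.vstack([np.hstack([f(b,*p) for p in H]),np.hstack([f(a,*p) for p in G])]))
```

```text
(no output)
```

View pics/z.png

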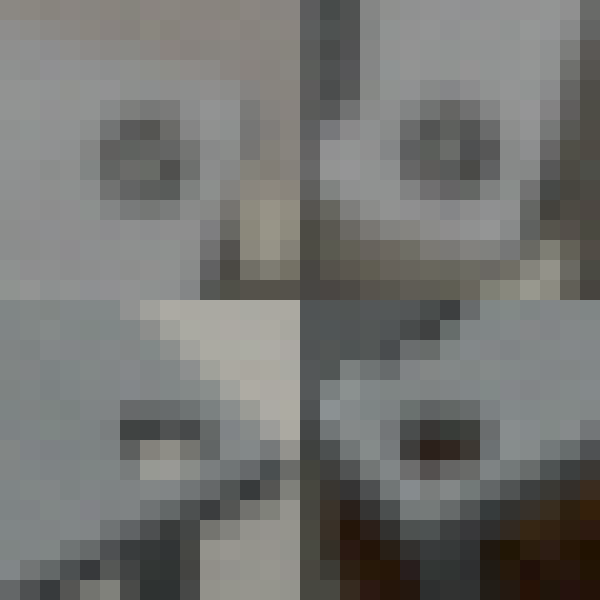

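```bash
cat > f3.py <<'E'
from f2 import *
hs2=np.array([[207.0,149.0],[266.85,164.5],[236.4,179.35]]);ht2=np.array([[233.65,171.35],[223.0,206.0]])
A1=np.array([.6426,.1085,.2015]);A2=np.array([.6404,.108,.1528]);Q=E([0,0,-17])
def H(v,tcp,yaw): return E([0,0,yaw+v[5]]).apply(C)+tcp+np.r_[v[3:5],.008-v[6]]
def g3(v):
    A=P(v[0],v[1],v[2],.108);h1=H(v,A1,-17.);h2=H(v,A2,-17.1);b=v[7:9]
    r=lambda h,a,c:np.r_[proj("scene",h[[0,2,3]])-a,proj("top",h[[2,3]])+b-c]
    return np.r_[proj("scene",A)-ps,proj("scene",A[[0,2,3]])-ps2,.7*(proj("top",A)+b-pt),r(h1,hs,ht),r(h2,hs2,ht2)].ravel()
s=least_squares(g3,[.64,.11,-17,0,0,0,.035,0,0],loss="soft_l1",f_scale=.4);v=s.x
print(np.round(v,4));print(np.round(g3(v).reshape(-1,2),2).tolist())
d=Q.inv().apply(np.r_[v[:2]-v[3:5]-A2[:2],0])*1000
print("shift from pose2 stand frame",d,"yaw",v[2]-v[5]+17.1)
E
python3 f3.py | tail -n 4
```

```text
[ 6.45100e-01  1.11400e-01 -1.70643e+01  4.70000e-03  3.30000e-03
  9.00000e-03  3.72000e-02  9.92500e-01  1.26850e+00]
[[-0.24, 0.17], [0.05, 0.26], [-0.0, 0.25], [-0.23, 0.18], [0.24, -0.47], [0.12, -0.13], [0.24, -0.09], [0.01, 0.52], [0.07, -0.11], [-0.06, -0.47], [-0.64, 0.06], [0.1, 0.19], [-0.3, 0.24], [-0.07, -0.5], [-0.0, 0.55], [0.15, -0.21], [0.13, 0.2], [-0.32, -0.18], [0.2, -0.25], [0.1, 0.01], [-0.01, -0.13]]
shift from pose2 stand frame [-0.04927993  0.15338152  0.        ] yaw 0.02667897761593352
```

The fit says the tray is aligned within about 1 mm. Lower slowly and feel.

```bash
python3 -m inch '[[[0,2,0.1],[0,0,0],3],[[0,4,0.1],[0,0,0],3],[[0,5.5,0.1],[0,0,0],3],[[0,7,0.1],[0,0,0],3],[[0,8,0.1],[0,0,0],3],[[0,9,0.1],[0,0,0],3],[[0,9.6,0.1],[0,0,0],3],[[0,9.6,0.1],[0,0,0],3]]'
python3 -c "
from h import *
o=bot.get_obs();print(o['ee_pos'],o['wrist_force'],o['torque'])"
```

```text
time: 9.15
ee_pos: [0.6404, 0.1081, 0.143]
tcp_rot: [-90.0, -0.1, -17.1]
wrist_force: [-0.6, -0.5, -3.9]
opening: 0.0126
[0.64037575 0.10807146 0.14297536] [-0.55598036 -0.54759536 -3.90228975] [-0.01476715  0.00914554 -0.00173384]
```

```bash
python3 -m inch '[[[0,1,0],[0,0,0],3],[[0,2,0],[0,0,0],3],[[0,3,0],[0,0,0],3],[[0,4,0],[0,0,0],3],[[0,4,0],[0,0,0],3]]'
python3 -c "
from h import *
o=bot.get_obs();print(o['ee_pos'],o['wrist_force'],o['torque'])"
```

```text
time: 9.65
ee_pos: [0.6406, 0.1081, 0.1415]
tcp_rot: [-89.9, -0.2, -17.1]
wrist_force: [-4.9, -0.1, 12.5]
opening: 0.0126
[0.64060306 0.10812171 0.14151413] [-4.85511544 -0.14462531 12.5406208 ] [-0.25329385  1.20291045 -0.04074272]
```

```bash
python3 -m inch '[[[0,-1,0],[0,0,0],3],[[-0.6,-2.5,-0.2],[0,0,0],3],[[-1.2,-2.5,-0.3],[0,0,0],3],[[-1.2,-1.5,-0.3],[0,0,0],3],[[-1.2,-0.5,-0.3],[0,0,0],3],[[-1.2,0.5,-0.3],[0,0,0],3],[[-1.2,1.5,-0.3],[0,0,0],3],[[-1.2,1.5,-0.3],[0,0,0],3]]'
python3 -c "
from h import *
o=bot.get_obs();print(o['ee_pos'],o['wrist_force'],o['torque'])"
```

```text
time: 10.45
ee_pos: [0.6395, 0.1083, 0.1416]
tcp_rot: [-89.9, -0.3, -17.1]
wrist_force: [-2.5, 0.6, 6.9]
opening: 0.0126
[0.63945165 0.10827337 0.14157868] [-2.45203866  0.58625388  6.86574875] [-0.0718974   1.03074196 -0.00178593]
```

Run:
```python
from h import *
b=np.mean([bot.camera("top")["frame"][:,:,::-1].astype(float) for _ in range(4)],0)
a=np.mean([bot.camera("scene")["frame"][:,:,::-1].astype(float) for _ in range(4)],0)
cv2.imwrite("pics/s3.png",a);cv2.imwrite("pics/t3.png",b)
f=lambda im,x,y:cv2.resize(np.clip((im[y-7:y+8,x-7:x+8]-20)*1.5,0,255),(300,300),interpolation=0)
cv2.imwrite("pics/z3.png",np.vstack([np.hstack([f(b,234,171),f(b,223,206)]),np.hstack([f(a,266,167),f(a,236,182)])]))
```

```text
[ WARN:0@12.681] global loadsave.cpp:1063 imwrite_ Unsupported depth image for selected encoder is fallbacked to CV_8U.
```

View pics/z3.png

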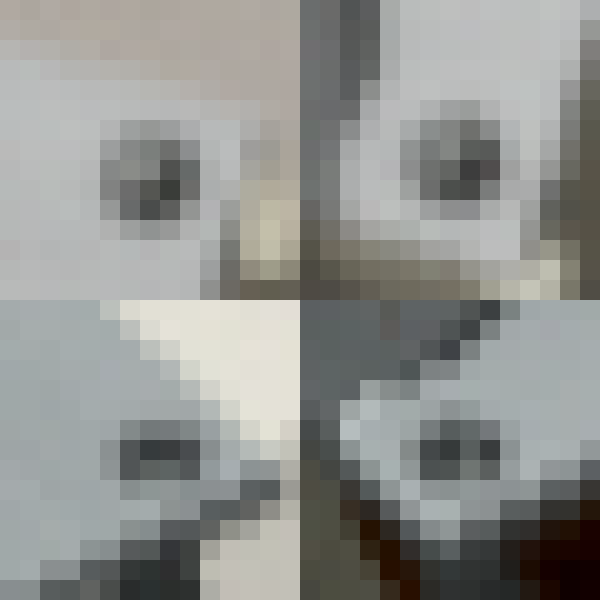

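At this height the top view shows each pin's light face toward the upper left of its hole (hole 1 centre (150,179), dark crescent (165,195); hole 2 centre (455,158), dark (470,165)). So the tray rests on the flat pin tops and has to move +x and +y. I'll refit with the contact height known (TCP − underside = 33.6 mm).

```bash
cat >> f3.py <<'E'
A3=np.array([.63945,.10827,.1416]);ht3=np.array([[227+150/20-.5,164+179/20-.5],[216+155/20-.5,199+158/20-.5]])
hs3=np.array([[259+157/20-.5,160+155/20-.5],[229+157/20-.5,175+148/20-.5]])
def g4(v,k=None):
    w=np.r_[v[:6],.0336,v[6:8]];h3=H(w,A3,-17.1);b=w[7:9]
    return np.r_[g3(w),(proj("scene",h3[[2,3]])-hs3).ravel(),(proj("top",h3[[2,3]])+b-ht3).ravel()]
s=least_squares(g4,np.r_[v[:6],v[7:9]],loss="soft_l1",f_scale=.4);w=s.x
print(np.round(w,4));print(np.round(g4(w).reshape(-1,2),2).tolist())
d=Q.inv().apply(np.r_[w[:2]-w[3:5]-A3[:2],0])*1000
print("shift from pose3 stand frame",d,"yaw",w[2]-w[5]+17.1)
A=P(*w[:3],.108);h3=H(np.r_[w[:6],.0336],A3,-17.1);b=w[6:8];print("pin in hole top px",proj("top",A[2:])-proj("top",h3[2:]))
E
python3 f3.py | tail -n 7; python3 -c "
from h import *
o=bot.get_obs();print(o['time'],o['ee_pos'],o['wrist_force'])"
```

```text
shift from pose2 stand frame [-0.04927993  0.15338152  0.        ] yaw 0.02667897761593352
[ 6.44400e-01  1.10800e-01 -1.70851e+01  2.20000e-03  1.00000e-03
 -4.46000e-02  4.60800e-01  6.75300e-01]
[[-0.23, 0.34], [0.08, 0.43], [0.03, 0.46], [-0.22, 0.39], [0.26, -0.29], [0.16, 0.07], [0.25, 0.12], [-0.22, 0.25], [-0.16, -0.38], [-0.28, -0.73], [-0.87, -0.2], [-0.03, -0.06], [-0.21, 0.08], [-0.13, -0.62], [0.09, 0.6], [0.18, -0.07], [0.0, 0.01], [-0.24, -0.28], [0.14, -0.32], [0.18, 0.05], [0.01, -0.0], [0.01, -0.24], [0.13, -0.06], [0.12, -0.12], [0.13, 0.27]]
shift from pose3 stand frame [2.25513683 2.2524661  0.        ] yaw 0.05955988147980662
pin in hole top px [[-0.22256443 -0.47282021]
 [-0.12610495 -0.66309196]]
10.85 [0.63947521 0.10826272 0.14161392] [-3.15167658  1.02546022  8.09704736]
```

```bash
python3 -m inch '[[[0,-1.5,0],[0,0,0],3],[[1.3,-4,1.5],[0,0,0],3],[[2.6,-4,3],[0,0,0],3],[[2.6,-4,3],[0,0,0],3],[[2.6,-2.5,3],[0,0,0],3],[[2.6,-1,3],[0,0,0],3],[[2.6,0,3],[0,0,0],3],[[2.6,1,3],[0,0,0],3],[[2.6,1.5,3],[0,0,0],3],[[2.6,1.5,3],[0,0,0],3]]'
python3 -c "
from h import *
o=bot.get_obs();print(o['ee_pos'],o['wrist_force'],o['torque'])"
```

```text
time: 11.85
ee_pos: [0.6428, 0.1104, 0.14]
tcp_rot: [-89.9, -0.3, -17.1]
wrist_force: [0.7, 0.6, -4.0]
opening: 0.0127
[0.64278561 0.11037385 0.14003821] [ 0.68596642  0.62133576 -3.99513001] [ 0.03654981 -0.02619187  0.03016385]
```

No contact below the pin-top height, so the pins are in the holes. Lowering further.

```bash
python3 -m inch '[[[0,1,0],[-0.001,0,0.003],3],[[0,2,0],[-0.0015,0,0.004],3],[[0,3.5,0],[-0.0015,0,0.004],3],[[0,5,0],[-0.0015,0,0.004],3],[[0,6.5,0],[-0.0015,0,0.004],3],[[0,8,0],[-0.0015,0,0.004],3],[[0,8,0],[-0.0015,0,0.004],3]]'
python3 -c "
from h import *
o=bot.get_obs();print(o['ee_pos'],o['wrist_force'],o['torque'])"
```

```text
time: 12.55
ee_pos: [0.6428, 0.1104, 0.1317]
tcp_rot: [-90.0, -0.0, -17.1]
wrist_force: [-0.3, -0.0, -4.2]
opening: 0.0127
[0.64276598 0.11036043 0.13173837] [-0.2615677  -0.02050746 -4.22877972] [0.04521371 0.00105389 0.02009085]
```

```bash
python3 -m inch '[[[0,2,0],[0,0,0],3],[[0,4,0],[0,0,0],3],[[0,6,0],[0,0,0],3],[[0,8,0],[0,0,0],3],[[0,10,0],[0,0,0],3],[[0,12,0],[0,0,0],3],[[0,14,0],[0,0,0],3],[[0,15.5,0],[0,0,0],3],[[0,16.5,0],[0,0,0],3],[[0,16.5,0],[0,0,0],3]]'
python3 -c "
from h import *
o=bot.get_obs();print(o['ee_pos'],o['wrist_force'],o['torque'])"
```

```text
time: 13.55
ee_pos: [0.6427, 0.1104, 0.1151]
tcp_rot: [-90.0, -0.0, -17.1]
wrist_force: [0.0, 0.2, -3.6]
opening: 0.0128
[0.6427386  0.11037554 0.11507511] [ 0.02338352  0.16843666 -3.57375764] [ 0.07604363 -0.08213533  0.01021174]
```

```bash
python3 -m inch '[[[0,0.7,0],[0,0,0],3],[[0,1.4,0],[0,0,0],3],[[0,2.1,0],[0,0,0],3],[[0,2.8,0],[0,0,0],3],[[0,3.4,0],[0,0,0],3],[[0,4,0],[0,0,0],3],[[0,4,0],[0,0,0],3]]'
python3 -c "
from h import *
o=bot.get_obs();print(o['ee_pos'],o['wrist_force'],o['torque'])"
```

```text
time: 14.25
ee_pos: [0.6429, 0.1104, 0.1117]
tcp_rot: [-89.9, -0.1, -17.1]
wrist_force: [-1.4, 0.1, 1.1]
opening: 0.0128
[0.64285492 0.11044086 0.11166107] [-1.35855927  0.06234136  1.12769188] [0.00947702 0.34520425 0.03649395]
```

The tray is seated: TCP z 0.1117 against 0.1116 expected, and the load is carried. Releasing and retreating.

```bash
python3 -m inch '[[[0,0,0],[0,0,0],20],[[0,0,0],[0,0,0],40],[[0,0,0],[0,0,0],60],[[0,0,0],[0,0,0],60],[[0,-5,0],[0,0,0],60],[[0,-25,0],[0,0,0],60],[[0,-60,0],[0,0,0],60],[[0,-90,0],[0,0,0],60],[[-30,-110,0],[0,0,0],50],[[-80,-120,0],[0,0,0],50],[[-130,-120,-30],[0,0,0],50],[[-180,-120,-80],[0,0,0],50],[[-210,-120,-130],[0,0,0],50],[[-210,-120,-170],[0,0,0],50],[[-210,-120,-200],[0,0,0],50],[[-210,-120,-210],[0,0,0],50]]' 25
python3 - <<'E'
from h import *
o=bot.get_obs();print(o["q"],o["ee_pos"],o["wrist_force"])
A=[bot.camera("scene") for _ in range(3)];B=[bot.camera("top") for _ in range(3)]
m=lambda L:np.mean([x["frame"][:,:,::-1].astype(float) for x in L],0).astype(np.uint8)
a,b=m(A),m(B);cv2.imwrite("pics/s4.png",a);cv2.imwrite("pics/t4.png",b)
f=lambda im,x,y:cv2.resize(im[y:y+80,x:x+80],(400,400),interpolation=3)
cv2.imwrite("pics/st4.png",np.hstack([f(a,190,130),f(b,165,155)]))
for n,p in(("s",A[-1]),("t",B[-1])):print(n,[(np.round(d["box"],1),round(d["confidence"],2)) for d in bot.search_frame(p,"tray")][:1])
E
```

```text
time: 15.85
ee_pos: [0.3781, -0.031, 0.2324]
tcp_rot: [-90.0, -0.2, -17.2]
wrist_force: [0.9, -0.1, 0.4]
opening: 0.05
[-4.68220397e+00 -1.83007850e+01 -1.08709555e+01  9.72225760e+01
 -3.39261963e-03  1.02563782e+02] [ 0.37814761 -0.03098808  0.23243854] [ 0.94644652 -0.10514188  0.36294288]
s [(array([219.6, 138.9, 270.9, 192.7]), 0.88)]
t [(array([167.8, 153.4, 243.7, 213.7]), 0.77)]
```

View pics/st4.png

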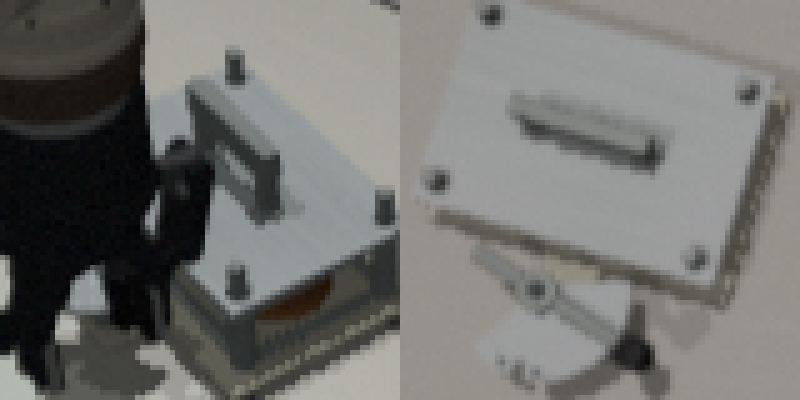

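Left (scene): the tray lies flat with the pins standing through the holes at (235,65), (384,205), (237,280). Right (top): pivot at (538,290), knob at (630,350), and the notch studs near (515,370).

```bash
cat > lev.py <<'E'
from d import *
C=np.array([[-56,86,0],[56,86,0],[56,-86,0],[-56,-86,0]])/1000
pt=np.array([[171.1,189.9],[181.9,156.9],[234.3,172.9],[224.5,206.3]])
A=E([0,0,-17.1]).apply(C)+[.6429,.1104,.108]
b=np.mean(pt-proj("top",A),0)
def at(px,z): return least_squares(lambda x:proj("top",np.r_[x,z])[0]+b-px,[.5,.1]).x
T=lambda x,y:np.array([165+x/5-.4,155+y/5-.4])
pv=at(T(138,290),.102);kn=at(T(230,350),.134)
print("bias",b,"pivot",pv,"knob",kn,"len",np.linalg.norm(kn-pv),"ang",np.degrees(np.arctan2(*(kn-pv)[::-1]))%360)
print("pivot in tray frame",E([0,0,-17.1]).inv().apply(np.r_[pv-[.6429,.1104],0]))
print("studs",[at(T(*p),.07) for p in((104,362),(128,376))])
E
python3 lev.py
```

```text
bias [0.88806412 0.56877137] pivot [0.5458899  0.14418545] knob [0.50605805 0.08139289] len 0.07436048327816579 ang 237.61139535613444
pivot in tray frame [-0.10265586  0.00376701  0.        ]
studs [array([0.50281739, 0.17174115]), array([0.49380742, 0.15631474])]
```

Run:
```python
from d import *
delta([.506,.0815,.19],E([-90,0,147.6]))
```

```text
t 16.25 d mm [ 88.   41.2 141.1] rv [ 7.0000e-04 -2.8733e+00  1.5000e-03] deg 164.6
```

```bash
python3 -m inch '[[[5,2,8],[0,-0.14,0],50],[[10,5,16],[0,-0.28,0],50],[[15,7,24],[0,-0.42,0],50],[[20,9,32],[0,-0.56,0],50],[[25,12,40],[0,-0.7,0],50],[[30,14,48],[0,-0.84,0],50],[[35,16,56],[0,-0.98,0],50],[[40,19,64],[0,-1.12,0],50],[[45,21,72],[0,-1.26,0],50],[[50,23,80],[0,-1.4,0],50],[[55,26,88],[0,-1.54,0],50],[[60,28,96],[0,-1.68,0],50],[[65,30,104],[0,-1.82,0],50],[[70,33,112],[0,-1.96,0],50],[[75,35,120],[0,-2.1,0],50],[[80,37,128],[0,-2.24,0],50],[[85,40,136],[0,-2.38,0],50],[[88,41,141],[0,-2.52,0],50],[[88,41,141],[0,-2.66,0],50],[[88,41,141],[0,-2.8,0],50]]' 25
python3 - <<'E'
from d import *
delta([.506,.0815,.19],E([-90,0,147.6]));delta([.506,.0815,.106],E([-90,0,147.6]));print(bot.get_obs()["q"])
E
```

```text
time: 18.25
ee_pos: [0.5061, 0.0825, 0.1895]
tcp_rot: [-90.0, -0.0, 143.8]
wrist_force: [0.1, -0.2, -1.1]
opening: 0.0499
t 18.25 d mm [-0.5 -0.5  0.8] rv [ 0.0002 -0.0658  0.0007] deg 3.8
t 18.25 d mm [-0.6 83.5  0.8] rv [ 0.0002 -0.0658  0.0007] deg 3.8
[ 9.23716968e+00 -7.77574883e-01 -4.82593572e-01  9.03173232e+01
  3.57473828e-02 -4.45948313e+01]
```

```bash
python3 -m inch '[[[-0.5,10,0.8],[0,-0.066,0],50],[[-0.5,35,0.8],[0,-0.066,0],50],[[-0.5,60,0.8],[0,-0.066,0],50],[[-0.5,76,0.8],[0,-0.066,0],50],[[-0.5,83.5,0.8],[0,-0.066,0],50],[[-0.5,83.5,0.8],[0,-0.066,0],40],[[-0.5,83.5,0.8],[0,-0.066,0],28],[[-0.5,83.5,0.8],[0,-0.066,0],20],[[-0.5,83.5,0.8],[0,-0.066,0],18],[[-0.5,83.5,0.8],[0,-0.066,0],18]]' 20
python3 - <<'E'
from d import *
o=bot.get_obs();print(o["wrist_force"],o["torque"])
p0=np.array([.5459,.1442]);R0=E(o["tcp_rot"])
# arc in tool axes about pivot, z kept
r=o["ee_pos"][:2]-p0;a0=np.degrees(np.arctan2(r[1],r[0]))%360;print("a0",a0,np.linalg.norm(r))
for k in range(1,13):
    a=a0+(162.9-a0)*k/12;t=np.radians(a);p=np.r_[p0+.075*np.array([np.cos(t),np.sin(t)]),o["ee_pos"][2]]
    print(k,np.round(R0.inv().apply(p-o["ee_pos"])*1000,1),round(-np.radians(a-a0),3))
E
```

```text
time: 19.25
ee_pos: [0.5064, 0.0819, 0.1071]
tcp_rot: [-90.1, 0.0, 147.6]
wrist_force: [-1.2, 2.0, 5.4]
opening: 0.0211
[-1.22213095  1.98611741  5.3919923 ] [0.41821841 0.26723045 0.10591789]
a0 237.6493251098929 0.07377311291922789
1 [ 8.1 -0.   0.8] 0.109
2 [16.2 -0.  -0.5] 0.217
3 [24.  -0.  -2.7] 0.326
4 [31.6  0.  -5.7] 0.435
5 [38.8  0.  -9.6] 0.544
6 [ 45.5   0.  -14.1] 0.652
7 [ 51.7   0.  -19.4] 0.761
8 [ 57.3   0.  -25.4] 0.87
9 [ 62.2   0.  -31.9] 0.978
10 [ 66.4   0.  -38.9] 1.087
11 [ 69.8   0.1 -46.3] 1.196
12 [ 72.4   0.1 -54. ] 1.305
```

```bash
python3 -m inch '[[[1,-1,0.3],[0,0.02,0],18],[[8.1,-1.5,0.8],[0,0.109,0],18],[[16.2,-1.5,-0.5],[0,0.217,0],18],[[24,-1.5,-2.7],[0,0.326,0],18],[[31.6,-1.5,-5.7],[0,0.435,0],18],[[38.8,-1.5,-9.6],[0,0.544,0],18],[[45.5,-1.5,-14.1],[0,0.652,0],18],[[51.7,-1.5,-19.4],[0,0.761,0],18],[[57.3,-1.5,-25.4],[0,0.87,0],18],[[62.2,-1.5,-31.9],[0,0.978,0],18],[[66.4,-1.5,-38.9],[0,1.087,0],18],[[69.8,-1.5,-46.3],[0,1.196,0],18],[[72.4,-1.5,-54],[0,1.305,0],18],[[72.4,-1.5,-54],[0,1.305,0],18],[[72.4,-1.5,-54],[0,1.305,0],18]]' 20
python3 - <<'E'
from d import *
o=bot.get_obs();r=o["ee_pos"][:2]-[.5459,.1442];print(o["wrist_force"],np.degrees(np.arctan2(r[1],r[0])),np.linalg.norm(r))
E
```

```text
time: 20.75
ee_pos: [0.4762, 0.1655, 0.1078]
tcp_rot: [-90.3, -0.0, 72.7]
wrist_force: [13.8, -3.3, -12.2]
opening: 0.0209
[ 13.76078983  -3.31554423 -12.21496058] 163.01764292643125 0.07290564713793149
```

```bash
python3 -m inch '[[[0,0,0],[0,0,0],30],[[0,0,0],[0,0,0],50],[[0,0,0],[0,0,0],50],[[0,-10,0],[0,0,0],50],[[0,-40,0],[0,0,0],50],[[0,-80,0],[0,0,0],50],[[-20,-110,10],[0,0,0],50],[[-65,-120,20],[0,0,0],50],[[-110,-120,37],[0,0,0],50],[[-155,-120,37],[0,0,0],50],[[-200,-120,37],[0,0,0],50],[[-220,-120,37],[0,0,0],50],[[-220,-120,37],[0,0,0],50]]' 20
python3 - <<'E'
from h import *
m=lambda n:np.mean([bot.camera(n)["frame"][:,:,::-1].astype(float) for _ in range(3)],0).astype(np.uint8)
a,b=m("scene"),m("top")
cv2.imwrite("pics/t5.png",b)
cv2.imwrite("pics/st5.png",np.hstack([cv2.resize(a[150:210,185:245],(400,400),interpolation=3),cv2.resize(b[185:235,165:215],(400,400),interpolation=3)]))
E
```

```text
time: 22.05
ee_pos: [0.3742, -0.0353, 0.2289]
tcp_rot: [-90.4, -0.0, 72.5]
wrist_force: [0.1, 0.0, 0.5]
opening: 0.0504
```

View pics/st5.png

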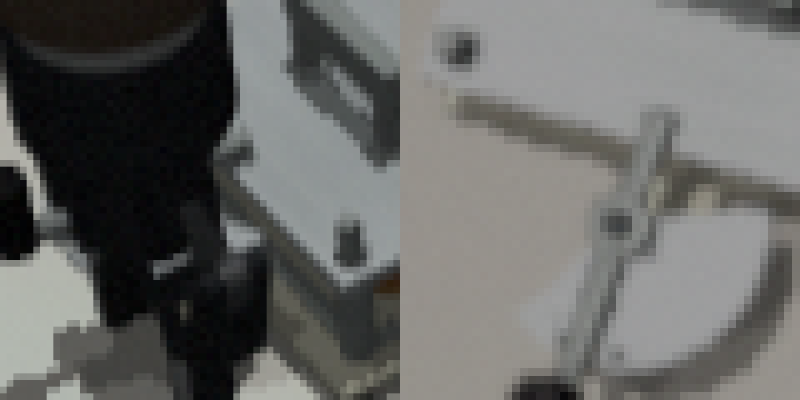

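Right (top): the claw lies over the tray at (655,120), pivot (615,222), knob near (545,390). One stud shows right of the bar at (617,355), perhaps another left at (563,340). Zoom to check the centring.

Run:
```python
import cv2,numpy as np
b=cv2.imread("pics/t5.png")[195:240,170:215].astype(float)
cv2.imwrite("pics/z5.png",cv2.resize(np.clip((b-40)*1.7,0,255).astype(np.uint8),(585,585),interpolation=0))
```

```text
(no output)
```

View pics/z5.png

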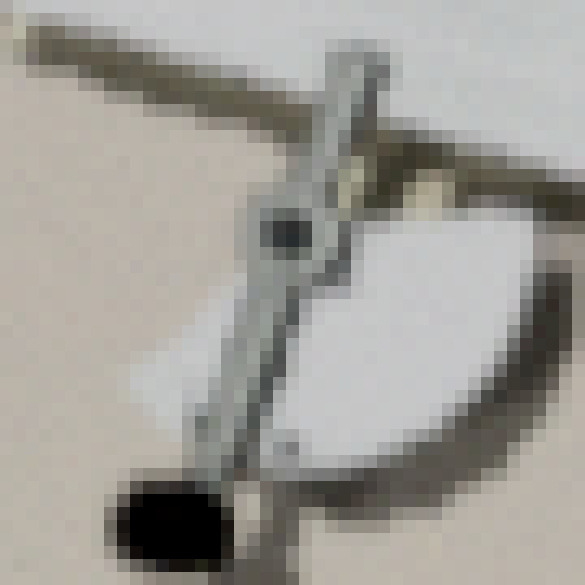

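The crop shows the claw at (355,60), hub (288,232), knob (172,528), and studs at (205,425) and (288,448) on either side of the bar.

Run:
```python
from lev import *
U=lambda x,y:np.array([170+x/13-.5,195+y/13-.5])
ang=lambda p,q:round(np.degrees(np.arctan2(*(p-q)[::-1]))%360,1)
c=at(U(357,62),.1);h=at(U(288,232),.102);k=at(U(172,527),.134)
print(h,k,np.linalg.norm(k-h),"hub->knob",ang(k,h),"claw->hub",ang(h,c),"claw->knob",ang(k,c))
for z in(.07,.08,.09):
    s1,s2=at(U(205,425),z),at(U(288,448),z);print(z,"stud gap",np.linalg.norm(s1-s2),ang(s1,h),ang(s2,h),"mid",ang((s1+s2)/2,h))
ed=at(U(30,40),.078)-at(U(560,205),.078);print("tray edge dir-90 ->",np.degrees(np.arctan2(ed[1],ed[0]))+90)
```

```text
bias [0.88806412 0.56877137] pivot [0.5458899  0.14418545] knob [0.50605805 0.08139289] len 0.07436048327816579 ang 237.61139535613444
pivot in tray frame [-0.10265586  0.00376701  0.        ]
studs [array([0.50281739, 0.17174115]), array([0.49380742, 0.15631474])]
[0.54669611 0.14590368] [0.47475787 0.16614357] 0.07473127609553225 hub->knob 164.3 claw->hub 158.9 claw->knob 162.3
0.07 stud gap 0.02124797898626933 149.5 173.4 mid 161.3
0.08 stud gap 0.02110179189592946 151.8 175.7 mid 163.7
0.09 stud gap 0.02095560480558975 154.2 177.9 mid 166.2
tray edge dir-90 -> 162.37977705876872
```

The bar angle measures 162.3–164.3° and the notch 161–166°, with 162.9° expected. These agree, so I'm handing in.

```bash
python3 -c "
from workcell import bot
print(bot.job_done());print(bot.get_obs()['time'])"
```

```text
the job is handed in; nothing more can be done
None
the job is handed in; nothing more can be done
```

The tray is on the cake stand with all four holes over their posts. The lock lever is closed with its claw over the tray's edge, and the arm let go and backed away. I handed the job in at about 22 s of the 72 s allowed.

- **Tray:** I drew it out along its own normal, clear of the air bar. The first two lowerings came to rest on the pin tops, with at most about 16 N of contact force. A closer look from the top camera gave a correction of about 3 mm each way, and the third try went down freely.
- **Seating check:** The tray settled at the expected height (tool at 0.1117 m, 0.1116 m expected). The pictures after release showed it flat with the pins through the holes.
- **Lever check:** The last images put the bar at 162.3 to 164.3° (one short-baseline estimate gave 158.9°). The notch between the studs measured 161 to 166°, depending on the stud height assumed; the stand's axis gives 162.9°. The claw was seen over the tray, and the wrist force was about 0.5 N after letting go.
- **Disagreements:** The two cameras disagreed by about 6 mm in height at first, so the final fit relied on feeling contact and on the close top view. While I turned the lever, the grip pulled about 14 N sideways and 12 N vertically, well below the limits.
- **Not checked:** I did not re-measure the timer, tape roll or cakes afterwards; no move went near them at their height.

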